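# Hold down the recessed reset of a chromatograph's control card

### The arm

A 6-joint arm with a two-finger parallel gripper is mounted at the origin on the work surface. World frame = base frame: x ahead of the robot, y to its left, z up, the work surface at z = 0. Lengths are in mm, angles in rad, forces in N, time in s.
With the tool pointing down it reaches from about 325 to 775 mm from the base axis. Payload 9.3 kg.
Tool frame: the origin (TCP) lies midway between the tips of the shut fingers; the grasp point (between the pads) lies 19 mm behind it; z points along the fingers, y is the line along which they close (so a half turn about z gives the same grasp; the last joint's range is limited). The gripper opens to 85 mm and grips with 20 to 120 N. Pads are 22 mm wide; open, the fingers measure 114 mm over their backs; the gripper's body (76 mm by 85 mm) begins 54 mm behind the grasp point. The pads swing forward as they close: fully open they stand 13 mm farther back than shut.
Start: joints at [1.175, 0.259, 0.021, 1.334, 0, 1.418], TCP at [132.233, 533.864, 231.279] pointing down, gripper open.
Joint ranges: [-3.04, 3.04], [-0.91, 1.82], [-1.04, 1.36], [-1.92, 1.95], [-1.52, 1.45], [-3.14, 3.14]. Speed limits (rad/s): [2.22, 2.22, 2.79, 3.14, 3.14, 3.14].

### API

Orientations are given as [roll, pitch, yaw] about the fixed x, y, z axes, in that order (R = Rz(yaw) Ry(pitch) Rx(roll)).
In Python, from workcell import env, imaging gives the robot as it stands.
- The arm moves only by the tool carry_out, never from a script. Its argument "rows" is a list of rows, each an object with "delta_pos": the shift along the tool's x, y, z in cm, a list of three; "yaw": the turn about the tool's z in degrees; "jaw": the closure, from 0 (fully open) to 1 (shut). A call has 1 to 12 rows; each row is the pose to reach, as a shift and turn from the pose commanded when the call began, along the tool's axes at that moment; what a row does not reach only later rows make up. A row lasts 1/8 s, in which the tool goes at most 62.5 mm and 10.7 degrees, less where a joint would pass 70% of its speed; a pose out of reach is approached as far as the arm can. A call with a gripper value outside its range is refused whole. The fingers move at their own pace and stop on an object; the grip force is fixed at half the most. Time passes only in rows, so rows that repeat a pose let the fingers close. It gives the time, the measured TCP pose, the force, the opening and the grip force at its end, in the units of the state.
- env.sense(): the state, without advancing time (a new reading comes with each control period).
- imaging.grab_frame(name): name is "scene" or "top" or "wrist"; returns a dict with "color" (420x560x3 uint8, red, green, blue), "z_map" (420x560 float32, mm along the optical axis (not along the pixel's ray), 0 where there is no reading), "fx", "fy", "cx", "cy" (pixels), "R" (3x3) and "t" (3): a world point X has camera coordinates R X + t. Camera axes: x right, y down, z forward; pixel columns grow to the right and rows downward; lengths in mm; the calibration is good to about 2 mm. A picture is of the moment at which its call begins.
- env.job_done(): hands the job in; it is judged then, once.
The state is a dict: "clock": time; "qpos": joint angles; "qvel": joint speeds; "tau": joint torques, N m; "tool_pos": TCP position; "eef_rot": TCP orientation; "ft_force": force on the tool from outside, world axes, zero at the start; "moment": the same for the moment, N m; "finger_gap": finger opening in mm; "grip_force": force on a finger pad.
Only numpy, scipy, OpenCV 4.12 (cv2) and the standard library are available. Lean on these libraries where they do the work, as an engineer would, in place of code of your own. Each camera call takes 0.05 s, during which the arm holds its last target. There are 200 camera calls.

### The job

Turn the hinged control card of the service unit fully over by its yellow handle, so that it lies flat with the grey shield side up. Then take the orange stylus out of its stand, put its steel tip through the red-ringed aperture in the shield and push the recessed red reset button right down. Finish while still holding the stylus upright and keeping the button down; leave the bottle, the vial tray and the screwdriver where they are.

Things in the scene. Friction and masses are not known exactly. Their poses are not given: they have to be found in the camera images.
- card (a joint): turn of the control card about its hinge, rad: 0 = lying flat with the green board side up (start), grows as it is lifted and turned over, 3.14 = lying flat on the other side of the hinge with the grey shield side up (end stop). Light damped hinge; the card (about 0.25 kg) sinks slowly by itself to the nearer end when let go.
- hinge (a point): midpoint of the card's hinge axis, 72 mm above the work surface. Card frame: x along the hinge (level), y from the hinge through the card's middle to the handle, z out of the green side. Turning over is a positive rotation about x: the handle rises, passes over the hinge and comes down on the other side. Card: 108 mm along x, y = 13 to 87 mm, 20 mm thick (z -10 to 10).
- handle (a point): middle of the yellow handle bar at the card's free edge: round, 10 mm in diameter, parallel to the hinge and 125 mm from it, same height when the card lies flat. 33 mm free between bar and card, 80 mm between the side arms. Pinch it from above, a finger on either side; it turns in the grip. Axes as hinge.
- aperture (a point): centre of the mouth of the round aperture, 14 mm in diameter, in the grey shield face (red ring around it), 50 mm from the hinge axis. Faces down at the start; with the card turned over it faces up, 82 mm above the work surface. The button's face, 12 mm across, lies 10 mm below the mouth. Axes as hinge (+z points down once turned over).
- unit: the service unit that carries the card: fixed navy box 140 mm along the hinge, 170 mm across it, top at 54 mm; the handle bar overhangs its side by 40 mm. Origin under its centre, straight below hinge.
- reset (a joint): travel of the reset button, m: 0 = out, 0.005 = fully down. Spring: 2 N to start it, 6 N fully down, comes back when let go.
- stylus_grip (a point): middle of the stylus's orange handle: round, 16 mm in diameter, 70 mm long (35 mm either way); z is the stylus axis, pointing away from the tip. At the start the stylus stands upright, this point 95 mm above the work surface. About 40 g.
- stylus_tip (a point): end of the stylus's steel tip, 85 mm from stylus_grip; the tip rod is 6 mm in diameter and protrudes 50 mm from the orange handle.
- stylus: the whole stylus, 120 mm long; origin at the end of the steel tip, z along its axis towards the handle.
- button: the red reset button in the card; origin at the centre of the face that is pushed.
- stand: grey block 60 x 60 x 60 mm, fixed, with a 10 mm hole down its middle that takes the stylus's tip rod; the orange handle rests on its top and stands 70 mm above it. Origin at the centre of its underside.
- solvent: glass bottle with blue cap, 70 mm in diameter, 150 mm tall, origin under its centre; leave alone.
- vials: white tray of vials 80 x 140 mm, 46 mm tall, origin under its centre; leave alone.
- driver: screwdriver lying on the work surface; leave alone.
Mind the look-alikes: they are no part of the job. Of the things that look like the stylus, the smaller one is meant. There is more than one size of the stand; the job needs the larger.

How it is judged:
By the outcome, as a careful person would: the job done as asked, in the order asked, and still so for the second after the job is handed in, while the arm keeps its last pose, push and grip.
It also fails if it takes over 54 s, if anything falls off the work surface, if the arm or the gripper's body presses on something with over 40 N, if the wrist force passes 120 N, or if a joint passes its speed limit or range.

## Working session

There is one attempt and no reset: what is moved stays moved. The work goes in short steps, Python scripts to look and compute and a tool call to move; the robot and the scene stay as the last step left them, time stands still between calls to the robot, and variables do not carry over. Pictures are saved under pics/ and viewed, at most 10 in all, crops included, and the job is handed in when it is done.

Besides the shell and the picture viewer there is one more tool, called after "Request:" by a JSON object that holds its "method" and its "body", one argument or row to a line. carry_out: Moves the arm, as the interface text tells. Its arguments: {"type":"object","properties":{"rows":{"type":"array","items":{"type":"object","properties":{"delta_pos":{"type":"array","items":{"type":"number"}},"yaw":{"type":"number"},"jaw":{"type":"number"}}}}},"required":["rows"]}

```bash
ls; mkdir -p pics; cat > h.py <<'E'
import numpy as np, cv2
from workcell import env, imaging
def grab(n):
    f=imaging.grab_frame(n)
    z=f["z_map"]; v,u=np.mgrid[:z.shape[0],:z.shape[1]]
    C=np.stack([(u-f["cx"])*z/f["fx"],(v-f["cy"])*z/f["fy"],z],-1)
    W=(C-np.array(f["t"]))@np.array(f["R"])
    W[z==0]=np.nan
    return f,W
def save(f,p,crop=None,s=1):
    im=f["color"][...,::-1]
    if crop: im=im[crop[0]:crop[1],crop[2]:crop[3]]
    cv2.imwrite(p,cv2.resize(im,None,fx=s,fy=s,interpolation=cv2.INTER_CUBIC))
E
python3 - <<'E'
from h import *
s=env.sense(); print(s)
for n in("scene","top"):
    f,W=grab(n); save(f,f"pics/{n}0.png"); np.savez(f"/tmp/{n}0.npz",c=f["color"],W=W)
    print(n,f["R"],f["t"],f["fx"])
E
```

```text
pics
{'clock': 0.0, 'qpos': array([1.17538364e+00, 2.59190001e-01, 2.07172234e-02, 1.33368187e+00,
       4.95376470e-06, 1.41816515e+00]), 'qvel': array([ 0.00010491, -0.00016108, -0.00015853, -0.00113887,  0.0008359 ,
       -0.00027695]), 'tau': array([-3.91746607e-04, -5.55639231e+01,  3.44530463e+01,  1.37102162e-02,
       -3.20397976e-04, -3.65784501e-06]), 'tool_pos': array([132.12725186, 533.5911276 , 230.6498245 ]), 'eef_rot': array([-3.14025088e+00, -2.11414128e-04,  2.89881100e+00]), 'ft_force': array([1.3102712 , 1.28874992, 0.68966539]), 'moment': array([-0.00491775,  0.00282697,  0.04404449]), 'grip_force': 0.0, 'finger_gap': 85.32002882267422}
scene [[ 0.02741487  0.99955779 -0.01151754]
 [ 0.72363764 -0.02779346 -0.68962026]
 [-0.68963541  0.01057132 -0.72407959]] [ -35.36532877 -369.50145558 1556.27066031] 481.67092977651714
top [[ 2.87578497e-02 -9.99580891e-01  3.32097501e-03]
 [-9.95086463e-01 -2.89431234e-02 -9.46848847e-02]
 [ 9.47413208e-02 -5.81723597e-04 -9.95501755e-01]] [  11.00793564  602.66510326 1142.23086721] 396.5352527679417
```

View pics/scene0.png

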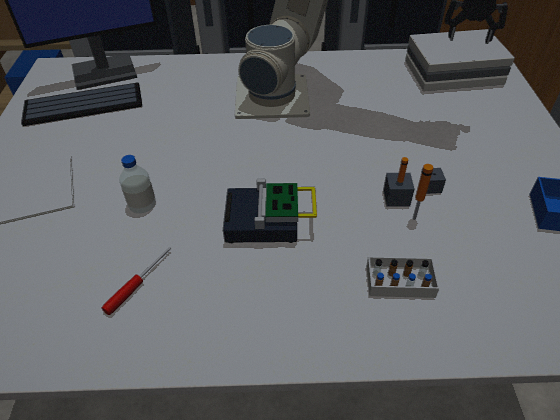

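View pics/top0.png

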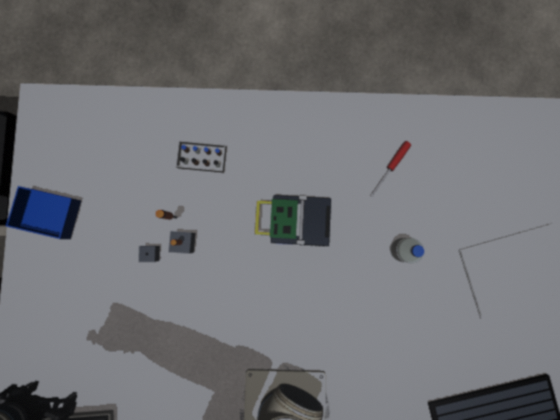

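The scene view shows the card with its yellow handle at about (308,200) on the unit. The orange stylus stands in the larger stand at (402,172), with a bigger look-alike at (425,180). In the top view the unit is at (300,220), the handle bar at (260,217), the stylus at (175,242) and the larger stand at (181,242).

```bash
python3 - <<'E'
from h import *
for n in("scene","top"):
    d=np.load(f"/tmp/{n}0.npz"); c=d["c"]; W=d["W"]; h=cv2.cvtColor(c,cv2.COLOR_RGB2HSV).astype(int)
    H,S,V=h[...,0],h[...,1],h[...,2]
    X,Y,Z=W[...,0],W[...,1],W[...,2]
    reg=(X>250)&(X<800)&(abs(Y)<500)
    def rep(name,m):
        p=W[m]; 
        if len(p)<3: print(n,name,len(p)); return
        print(n,name,len(p),"min",np.percentile(p,3,0).round(1),"med",np.median(p,0).round(1),"max",np.percentile(p,97,0).round(1))
    y=(H>22)&(H<36)&(S>150)&(V>90)&reg&(Z>55)&(Z<90)
    rep("yellow",y)
    # handle bar: fit rect of yellow
    if y.sum()>5:
        r=cv2.minAreaRect(W[y][:,:2].astype(np.float32)); print(r, cv2.boxPoints(r).round(1).tolist())
    g=(H>45)&(H<80)&(S>120)&reg&(Z>65)&(Z<95); rep("green",g)
    if g.sum()>5:
        r=cv2.minAreaRect(W[g][:,:2].astype(np.float32)); print(r,cv2.boxPoints(r).round(1).tolist())
    o=(H>4)&(H<18)&(S>150)&(V>90)&reg&(Y>120); 
    k,lab,st,ce=cv2.connectedComponentsWithStats(o.astype(np.uint8))
    for i in range(1,k):
        if st[i,4]>5: rep(f"orange{ce[i].round()}",lab==i)
    st_=(Z>57)&(Z<63)&reg&(Y>120)&(V<110); 
    k,lab,st,ce=cv2.connectedComponentsWithStats(st_.astype(np.uint8))
    for i in range(1,k):
        if st[i,4]>25:
            rep(f"standtop{ce[i].round()}",lab==i); r=cv2.minAreaRect(W[lab==i][:,:2].astype(np.float32)); print(r)
    u=(Z>48)&(Z<60)&reg&(abs(Y)<150)&(V<110)
    rep("unit",u)
    u=(Z>40)&reg&(abs(Y)<150); r=cv2.minAreaRect(W[u][:,:2].astype(np.float32)); print("unit all",r)
    rep("grid",u)
E
```

```text
scene yellow 157 min [507.6  58.7  73.6] med [557.6  90.6  76.4] max [600.8  96.6  78.8]
((553.8419799804688, 77.28790283203125), (41.18571090698242, 98.43948364257812), 87.18762969970703) [[503.70001220703125, 59.099998474121094], [602.0, 54.29999923706055], [604.0, 95.4000015258789], [505.70001220703125, 100.30000305175781]]
scene green 848 min [501.6 -15.3  79.6] med [558.5  19.5  82.3] max [604.9  52.8  85.4]
((551.7516479492188, 18.223804473876953), (73.99803161621094, 111.93457794189453), 88.29373931884766) [[494.70001220703125, -17.100000381469727], [606.5999755859375, -20.399999618530273], [608.7999877929688, 53.5], [496.8999938964844, 56.900001525878906]]
scene orange[405. 159.] 20 min [468.7 305.3 127.1] med [477.9 311.9 130.1] max [484.1 316.7 132.6]
scene orange[428. 166.] 45 min [544.  332.6 167.4] med [551.6 341.4 169.8] max [558.6 349.7 172.6]
scene standtop[400. 182.] 353 min [450.8 282.4  57.3] med [484.3 308.2  60.3] max [508.3 339.6  62.6]
((478.9684753417969, 310.86468505859375), (60.86404800415039, 63.62007141113281), 87.63337707519531)
scene unit 1658 min [ 487.
[... 581 characters left out ...]
38964844, 49.0]]
top orange[160. 213.] 34 min [541.1 331.5 165.6] med [548.6 337.7 168.5] max [554.  345.9 172.1]
top orange[174. 242.] 12 min [471.9 305.2 126. ] med [474.7 309.2 129.6] max [477.4 313.3 132.7]
top standtop[180. 242.] 294 min [446.4 283.1  57.2] med [474.5 307.5  59.6] max [501.8 339.   62.6]
((474.2189636230469, 311.1206970214844), (58.56061553955078, 58.55105972290039), 87.43944549560547)
top unit 1483 min [ 479.1 -112.6   49.6] med [542.3 -66.1  53.9] max [613.2  40.2  58.5]
unit all ((546.1668701171875, -9.075614929199219), (215.27992248535156, 141.32447814941406), 88.39714813232422)
top grid 3089 min [ 479.9 -109.9   50. ] med [545.  -23.7  61.1] max [611.3  90.4  85.9]
```

```bash
cat >> h.py <<'E'
from scipy.spatial.transform import Rotation as Ro
def to(p,ydir=None,s=None):
    """delta (cm, tool axes) and yaw (deg) taking measured TCP to p with tool y along heading ydir (deg)"""
    s=s or env.sense(); M=Ro.from_euler('xyz',s["eef_rot"]).as_matrix()
    d=M.T@(np.array(p)-s["tool_pos"])/10
    a=np.degrees(np.arctan2(M[1,1],M[0,1]))
    w=0 if ydir is None else -((ydir-a+90)%180-90)
    return d.round(2),round(w,2),round(a,2)
E
python3 - <<'E'
from h import *
print(to([552,92,200],88.2), to([552,92,130],88.2))
E
```

```text
(array([-51.37, -32.77,   3.1 ]), np.float64(-12.11), np.float64(76.09)) (array([-51.37, -32.76,  10.1 ]), np.float64(-12.11), np.float64(76.09))
```

Request:
{"method": "carry_out", "body": {
  "rows": [
    {"delta_pos": [-51.4,-32.8,3.1],"yaw": -12.1,"jaw": 0.65},
    {"delta_pos": [-51.4,-32.8,3.1],"yaw": -12.1,"jaw": 0.65},
    {"delta_pos": [-51.4,-32.8,3.1],"yaw": -12.1,"jaw": 0.65},
    {"delta_pos": [-51.4,-32.8,3.1],"yaw": -12.1,"jaw": 0.65},
    {"delta_pos": [-51.4,-32.8,3.1],"yaw": -12.1,"jaw": 0.65},
    {"delta_pos": [-51.4,-32.8,3.1],"yaw": -12.1,"jaw": 0.65},
    {"delta_pos": [-51.4,-32.8,3.1],"yaw": -12.1,"jaw": 0.65},
    {"delta_pos": [-51.4,-32.8,3.1],"yaw": -12.1,"jaw": 0.65},
    {"delta_pos": [-51.4,-32.8,3.1],"yaw": -12.1,"jaw": 0.65},
    {"delta_pos": [-51.4,-32.8,3.1],"yaw": -12.1,"jaw": 0.65},
    {"delta_pos": [-51.4,-32.8,3.1],"yaw": -12.1,"jaw": 0.65},
    {"delta_pos": [-51.4,-32.8,3.1],"yaw": -12.1,"jaw": 0.65}
  ]
}}

```text
clock: 1.6
tool_pos: [551.8, 91.9, 199.8]
eef_rot: [3.141, -0.001, 3.109]
ft_force: [-0.3, 0.3, -0.8]
finger_gap: 29.8
grip_force: 0.0
```

```bash
python3 - <<'E'
from h import *
s=env.sense(); print(s["tool_pos"],s["eef_rot"],s["finger_gap"],s["clock"])
f,W=grab("wrist"); save(f,"pics/w1.png"); print(f["R"],f["t"],f["fx"])
c=f["color"]; h=cv2.cvtColor(c,cv2.COLOR_RGB2HSV).astype(int); H,S,V=[h[...,i] for i in range(3)]; Z=W[...,2]
y=(H>20)&(H<36)&(S>130)&(V>60)&(Z>55)&(Z<90); p=W[y]; print(y.sum(),np.percentile(p,[1,50,99],axis=0).round(1))
r=cv2.minAreaRect(p[:,:2].astype(np.float32)); print(r,cv2.boxPoints(r).round(1).tolist())
# bar: points z>74 near max
g=(H>45)&(H<80)&(S>120)&(Z>70)&(Z<95); r=cv2.minAreaRect(W[g][:,:2].astype(np.float32)); print("green",g.sum(),r,cv2.boxPoints(r).round(1).tolist())
E
```

```text
[551.84317185  91.91125527 199.78270616] [ 3.14142876e+00 -1.42479617e-03  3.10933751e+00] 29.766297190966423 1.6
[[ 3.30888708e-02  9.99452300e-01  4.75619595e-04]
 [ 9.45188255e-01 -3.14470158e-02  3.25008075e-01]
 [ 3.24845024e-01 -1.03046001e-02 -9.45711121e-01]] [-110.09854469 -550.05316234  172.94627517] 353.1737567007381
2115 [[503.3  55.9  71.7]
 [545.   90.1  75.9]
 [597.8  97.7  77.8]]
((550.7929077148438, 76.3849868774414), (41.77830505371094, 95.27677154541016), 88.19200134277344) [[502.5, 57.0], [597.7000122070312, 54.0], [599.0999755859375, 95.80000305175781], [503.79998779296875, 98.80000305175781]]
green 8015 ((549.541015625, 18.1533145904541), (74.193115234375, 108.00619506835938), 88.2747573852539) [[494.3999938964844, -17.299999237060547], [602.4000244140625, -20.600000381469727], [604.5999755859375, 53.599998474121094], [496.70001220703125, 56.900001525878906]]
```

Wrist measurement: the green face is 74.2 × 108.0 mm, which matches the given card size. That puts the hinge at (548.0, −31.8), the handle at (551.8, 92.9) and card-y at a heading of 88.3°.

Request:
{"method": "carry_out", "body": {
  "rows": [
    {"delta_pos": [0,0.1,5],"yaw": 0,"jaw": 0.65},
    {"delta_pos": [0,0.1,9],"yaw": 0,"jaw": 0.65},
    {"delta_pos": [0,0.1,12],"yaw": 0,"jaw": 0.65},
    {"delta_pos": [0,0.1,14],"yaw": 0,"jaw": 0.65},
    {"delta_pos": [0,0.1,14.7],"yaw": 0,"jaw": 0.65},
    {"delta_pos": [0,0.1,14.7],"yaw": 0,"jaw": 0.65},
    {"delta_pos": [0,0.1,14.7],"yaw": 0,"jaw": 1},
    {"delta_pos": [0,0.1,14.7],"yaw": 0,"jaw": 1},
    {"delta_pos": [0,0.1,14.7],"yaw": 0,"jaw": 1},
    {"delta_pos": [0,0.1,14.7],"yaw": 0,"jaw": 1}
  ]
}}

```text
clock: 2.9
tool_pos: [552.8, 93.2, 54.4]
eef_rot: [3.141, 0.002, 3.11]
ft_force: [-1.3, 2.4, 6.1]
finger_gap: 8.0
grip_force: 58.7
```

```bash
python3 - <<'E'
from h import *
s=env.sense(); print({k:np.round(s[k],2) for k in("tool_pos","eef_rot","finger_gap","grip_force","ft_force","clock")})
# arc rows: tool y is along card y; up is -tool z
for t in np.linspace(0,180,25)[1:]:
    t=np.radians(t); print(np.round([12.5*(np.cos(t)-1),-12.5*np.sin(t)],1).tolist(),end=" ")
E
```

```text
{'tool_pos': array([552.79,  93.23,  54.41]), 'eef_rot': array([3.14, 0.  , 3.11]), 'finger_gap': np.float64(7.99), 'grip_force': np.float64(58.69), 'ft_force': array([-1.26,  2.37,  6.09]), 'clock': np.float64(2.9)}
[-0.1, -1.6] [-0.4, -3.2] [-1.0, -4.8] [-1.7, -6.2] [-2.6, -7.6] [-3.7, -8.8] [-4.9, -9.9] [-6.2, -10.8] [-7.7, -11.5] [-9.3, -12.1] [-10.9, -12.4] [-12.5, -12.5] [-14.1, -12.4] [-15.7, -12.1] [-17.3, -11.5] [-18.7, -10.8] [-20.1, -9.9] [-21.3, -8.8] [-22.4, -7.6] [-23.3, -6.2] [-24.0, -4.8] [-24.6, -3.2] [-24.9, -1.6] [-25.0, -0.0]
```

Request:
{"method": "carry_out", "body": {
  "rows": [
    {"delta_pos": [0,-0.1,-1.6],"yaw": 0,"jaw": 1},
    {"delta_pos": [0,-0.4,-3.2],"yaw": 0,"jaw": 1},
    {"delta_pos": [0,-1.0,-4.8],"yaw": 0,"jaw": 1},
    {"delta_pos": [0,-1.7,-6.2],"yaw": 0,"jaw": 1},
    {"delta_pos": [0,-2.6,-7.6],"yaw": 0,"jaw": 1},
    {"delta_pos": [0,-3.7,-8.8],"yaw": 0,"jaw": 1},
    {"delta_pos": [0,-3.7,-8.8],"yaw": 0,"jaw": 1}
  ]
}}

```text
clock: 3.78
tool_pos: [551.9, 58.3, 144.2]
eef_rot: [3.135, 0.004, 3.111]
ft_force: [-1.0, 18.1, 11.6]
finger_gap: 7.6
grip_force: 59.6
```

```bash
python3 - <<'E'
from h import *
f,W=grab("scene"); save(f,"pics/s2.png",(130,270,180,360),4)
E
```

```text
(no output)
```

View pics/s2.png

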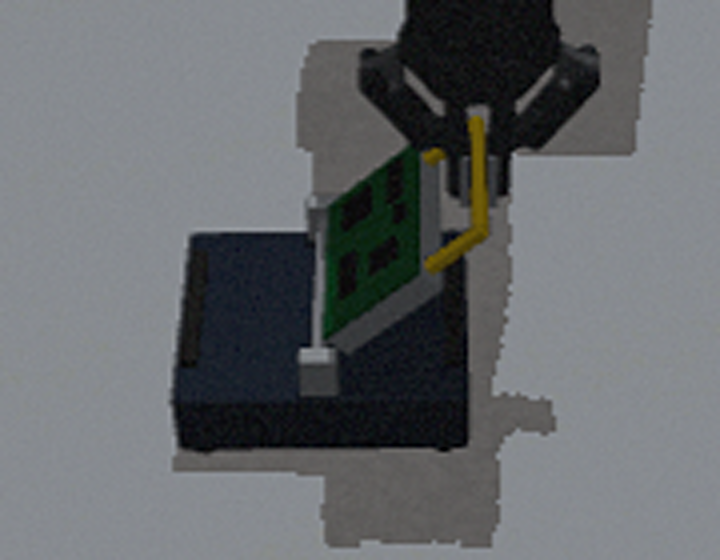

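The picture shows the bar held between the fingers at (480,190) with the card at about 45°. The force is pushing outward, so I'll use a slightly larger, higher arc.

Request:
{"method": "carry_out", "body": {
  "rows": [
    {"delta_pos": [0,-1.1,-1.5],"yaw": 0,"jaw": 1},
    {"delta_pos": [0,-2.4,-2.4],"yaw": 0,"jaw": 1},
    {"delta_pos": [0,-3.9,-3.1],"yaw": 0,"jaw": 1},
    {"delta_pos": [0,-5.5,-3.7],"yaw": 0,"jaw": 1},
    {"delta_pos": [0,-7.1,-4.0],"yaw": 0,"jaw": 1},
    {"delta_pos": [0,-8.8,-4.1],"yaw": 0,"jaw": 1},
    {"delta_pos": [0,-10.5,-4.0],"yaw": 0,"jaw": 1},
    {"delta_pos": [0,-12.1,-3.7],"yaw": 0,"jaw": 1},
    {"delta_pos": [0,-13.7,-3.1],"yaw": 0,"jaw": 1},
    {"delta_pos": [0,-15.1,-2.4],"yaw": 0,"jaw": 1},
    {"delta_pos": [0,-16.5,-1.5],"yaw": 0,"jaw": 1},
    {"delta_pos": [0,-17.8,-0.4],"yaw": 0,"jaw": 1}
  ]
}}

```text
clock: 5.32
tool_pos: [546.2, -122.9, 145.4]
eef_rot: [3.141, 0.002, 3.11]
ft_force: [7.5, 6.6, -0.8]
finger_gap: 7.7
grip_force: 60.1
```

Request:
{"method": "carry_out", "body": {
  "rows": [
    {"delta_pos": [0,-1.1,1.2],"yaw": 0,"jaw": 1},
    {"delta_pos": [0,-2.0,2.6],"yaw": 0,"jaw": 1},
    {"delta_pos": [0,-2.7,4.1],"yaw": 0,"jaw": 1},
    {"delta_pos": [0,-3.3,5.7],"yaw": 0,"jaw": 1},
    {"delta_pos": [0,-3.6,7.3],"yaw": 0,"jaw": 1},
    {"delta_pos": [0,-3.7,8.9],"yaw": 0,"jaw": 1},
    {"delta_pos": [0,-3.7,9.1],"yaw": 0,"jaw": 1},
    {"delta_pos": [0,-3.7,9.1],"yaw": 0,"jaw": 1}
  ]
}}

```text
clock: 6.32
tool_pos: [546.9, -157.0, 58.3]
eef_rot: [3.138, 0.008, 3.112]
ft_force: [1.3, 20.9, 36.4]
finger_gap: 7.1
grip_force: 70.0
```

Request:
{"method": "carry_out", "body": {
  "rows": [
    {"delta_pos": [0,0.1,-0.3],"yaw": 0,"jaw": 0.65},
    {"delta_pos": [0,0.1,-0.3],"yaw": 0,"jaw": 0.65},
    {"delta_pos": [0,0.1,-0.3],"yaw": 0,"jaw": 0.65},
    {"delta_pos": [0,0.1,-3],"yaw": 0,"jaw": 0.65},
    {"delta_pos": [0,0.1,-8],"yaw": 0,"jaw": 0.65},
    {"delta_pos": [0,0.1,-13],"yaw": 0,"jaw": 0.65},
    {"delta_pos": [0,0.1,-17],"yaw": 0,"jaw": 0.65},
    {"delta_pos": [0,0.1,-19],"yaw": 0,"jaw": 0.65},
    {"delta_pos": [0,0.1,-19],"yaw": 0,"jaw": 0.65}
  ]
}}

```text
clock: 7.45
tool_pos: [544.7, -158.6, 245.0]
eef_rot: [-3.141, 0.001, 3.11]
ft_force: [0.0, -0.3, -0.4]
finger_gap: 29.6
grip_force: 0.0
```

```bash
python3 - <<'E'
from h import *
s=env.sense(); print(s["tool_pos"],s["ft_force"])
f,W=grab("wrist"); save(f,"pics/w3.png")
c=f["color"]; h=cv2.cvtColor(c,cv2.COLOR_RGB2HSV).astype(int); H,S,V=[h[...,i] for i in range(3)]; X,Y,Z=W[...,0],W[...,1],W[...,2]
y=(H>20)&(H<36)&(S>130)&(V>60)&(Z>45)&(Z<110); p=W[y]; print("yel",y.sum(),np.percentile(p,[1,50,99],axis=0).round(1))
g=(Z>76)&(Z<90)&(Y<-38)&(Y>-130); P=W[g]; r=cv2.minAreaRect(P[:,:2].astype(np.float32)); print("shield",g.sum(),r)
A=np.c_[P[:,:2],np.ones(len(P))]; print("plane",np.linalg.lstsq(A,P[:,2],rcond=None)[0],np.median(P[:,2]))
red=((H<8)|(H>172))&(S>110)&(V>40)&(abs(X-550)<80)&(Y<-30)&(Y>-130); v,u=np.nonzero(red); print("red",red.sum(),u.mean(),v.mean(),np.percentile(W[red],[2,50,98],axis=0).round(1))
E
```

```text
[ 544.72075866 -158.56578761  244.97928566] [ 0.00905444 -0.33801034 -0.38033609]
yel 1595 [[ 497.3 -161.9   73. ]
 [ 536.8 -154.    75.9]
 [ 591.3 -118.6   77.9]]
shield 9999 ((547.9775390625, -83.97999572753906), (91.87144470214844, 137.09616088867188), 89.96698760986328)
plane [1.80831744e-03 6.87139546e-03 8.14116205e+01] 81.90795495414014
red 344 366.9331395348837 174.9331395348837 [[534.9 -93.8  70.7]
 [547.1 -81.5  82. ]
 [558.7 -69.9  83.9]]
```

View pics/w3.png

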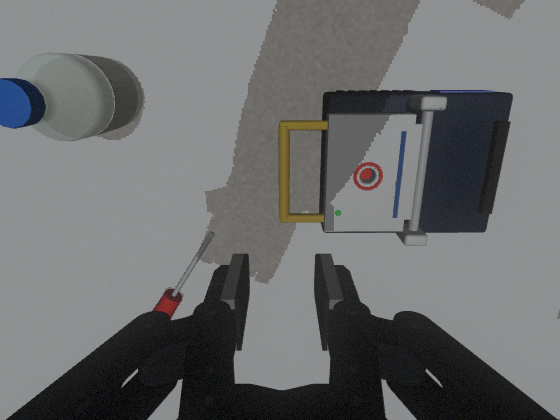

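The picture shows the card flat with the shield up, the red ring and button at (367,175), and the handle on the far side. The aperture measures (547, −81.7, 82), which agrees with the hinge geometry (546.5, −81.8). Next is the stylus.

```bash
python3 - <<'E'
from h import *
print(to([475.5,311,235],88.2), env.sense()["qpos"])
E
```

```text
(array([ 8.38, 46.68,  0.86]), np.float64(-0.03), np.float64(88.17)) [-4.30858176e-01  2.84964152e-01  8.95732721e-02  1.37578500e+00
 -2.10631858e-04 -3.98858198e-01]
```

Request:
{"method": "carry_out", "body": {
  "rows": [
    {"delta_pos": [8.4,46.7,0.9],"yaw": 0,"jaw": 0.5},
    {"delta_pos": [8.4,46.7,0.9],"yaw": 0,"jaw": 0.5},
    {"delta_pos": [8.4,46.7,0.9],"yaw": 0,"jaw": 0.5},
    {"delta_pos": [8.4,46.7,0.9],"yaw": 0,"jaw": 0.5},
    {"delta_pos": [8.4,46.7,0.9],"yaw": 0,"jaw": 0.5},
    {"delta_pos": [8.4,46.7,0.9],"yaw": 0,"jaw": 0.5},
    {"delta_pos": [8.4,46.7,0.9],"yaw": 0,"jaw": 0.5},
    {"delta_pos": [8.4,46.7,0.9],"yaw": 0,"jaw": 0.5},
    {"delta_pos": [8.4,46.7,0.9],"yaw": 0,"jaw": 0.5},
    {"delta_pos": [8.4,46.7,0.9],"yaw": 0,"jaw": 0.5},
    {"delta_pos": [8.4,46.7,0.9],"yaw": 0,"jaw": 0.5}
  ]
}}

```text
clock: 8.88
tool_pos: [475.4, 310.3, 234.8]
eef_rot: [-3.141, -0.001, 3.109]
ft_force: [0.1, 0.7, -0.2]
finger_gap: 42.7
grip_force: 0.0
```

```bash
python3 - <<'E'
from h import *
s=env.sense(); print(s["tool_pos"],s["finger_gap"],s["clock"])
f,W=grab("wrist"); save(f,"pics/w4.png")
c=f["color"]; h=cv2.cvtColor(c,cv2.COLOR_RGB2HSV).astype(int); H,S,V=[h[...,i] for i in range(3)]; X,Y,Z=W[...,0],W[...,1],W[...,2]
o=(H>3)&(H<18)&(S>140)&(V>60)
k,lab,st,ce=cv2.connectedComponentsWithStats(o.astype(np.uint8))
for i in range(1,k):
    if st[i,4]>40: 
        p=W[lab==i]; print(ce[i].round(),st[i,4],np.nanpercentile(p,[2,50,98],axis=0).round(1).tolist())
        t=(lab==i)&(Z>np.nanpercentile(Z[lab==i],97)-4); print("top",t.sum(),((np.nanpercentile(W[t],2,axis=0)+np.nanpercentile(W[t],98,axis=0))/2).round(1), cv2.minEnclosingCircle(W[t][:,:2].astype(np.float32)))
g=(Z>57)&(Z<63)&(abs(X-476)<60)&(abs(Y-311)<45); print("stand",cv2.minAreaRect(W[g][:,:2].astype(np.float32)))
E
```

```text
[475.3932019  310.30141808 234.82567357] 42.66099932905101 8.875
[283. 176.] 123 [[467.6, 306.1, 65.0], [468.5, 310.9, 94.6], [470.9, 317.6, 112.3]]
top 17 [468.6 311.9 111.2] ((469.1495361328125, 312.01104736328125), 4.344066143035889)
[283. 196.] 331 [[468.0, 304.7, 124.5], [474.7, 311.7, 129.7], [481.9, 318.3, 131.3]]
top 308 [475.1 311.7 129.6] ((475.1007385253906, 311.71539306640625), 7.597526550292969)
[324. 312.] 408 [[538.3, 331.3, 160.0], [548.1, 337.6, 168.9], [558.0, 343.3, 170.1]]
top 377 [548.3 337.3 168.6] ((522.4864501953125, 336.60333251953125), 37.27256393432617)
stand ((475.80194091796875, 311.74322509765625), (60.08866500854492, 60.59341812133789), 87.65042877197266)
```

View pics/w4.png

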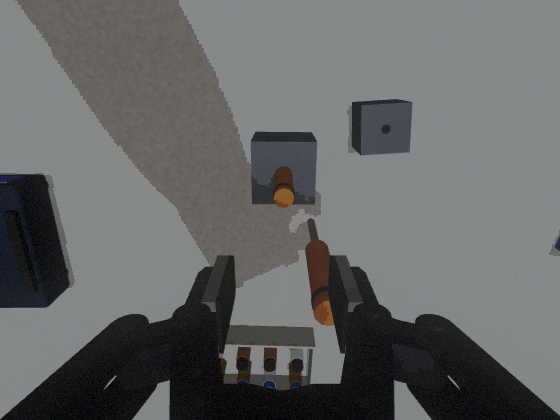

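The picture shows the stylus top at (283,196), standing in the larger stand between the fingers. The look-alike at (322,300) stays well clear of the fingers. The stylus axis measures (475.3, 311.7), top at 130.

Request:
{"method": "carry_out", "body": {
  "rows": [
    {"delta_pos": [0,0.14,5],"yaw": 0,"jaw": 0.5},
    {"delta_pos": [0,0.14,9],"yaw": 0,"jaw": 0.5},
    {"delta_pos": [0,0.14,12],"yaw": 0,"jaw": 0.5},
    {"delta_pos": [0,0.14,14],"yaw": 0,"jaw": 0.5},
    {"delta_pos": [0,0.14,15.2],"yaw": 0,"jaw": 0.5},
    {"delta_pos": [0,0.14,15.2],"yaw": 0,"jaw": 0.5},
    {"delta_pos": [0,0.14,15.2],"yaw": 0,"jaw": 1},
    {"delta_pos": [0,0.14,15.2],"yaw": 0,"jaw": 1},
    {"delta_pos": [0,0.14,15.2],"yaw": 0,"jaw": 1},
    {"delta_pos": [0,0.14,15.2],"yaw": 0,"jaw": 1}
  ]
}}

```text
clock: 10.18
tool_pos: [475.7, 313.0, 84.1]
eef_rot: [3.141, 0.002, 3.11]
ft_force: [0.1, -0.7, 6.4]
finger_gap: 14.3
grip_force: 58.4
```

Request:
{"method": "carry_out", "body": {
  "rows": [
    {"delta_pos": [0,0,-1],"yaw": 0,"jaw": 1},
    {"delta_pos": [0,0,-3],"yaw": 0,"jaw": 1},
    {"delta_pos": [0,0,-5.5],"yaw": 0,"jaw": 1},
    {"delta_pos": [0,0,-8.5],"yaw": 0,"jaw": 1},
    {"delta_pos": [0,0,-11.5],"yaw": 0,"jaw": 1},
    {"delta_pos": [0,0,-13],"yaw": 0,"jaw": 1},
    {"delta_pos": [0,0,-13],"yaw": 0,"jaw": 1}
  ]
}}

```text
clock: 11.05
tool_pos: [475.5, 313.0, 214.0]
eef_rot: [3.141, 0.001, 3.11]
ft_force: [0.6, -0.3, -0.9]
finger_gap: 14.7
grip_force: 58.4
```

```bash
python3 - <<'E'
from h import *
s=env.sense(); print(s["tool_pos"],s["eef_rot"],s["finger_gap"],s["ft_force"])
f,W=grab("wrist"); save(f,"pics/w5.png")
print(to([546.7,-81.7,214],88.2))
E
```

```text
[475.48723957 313.03478407 213.95655399] [3.14087756e+00 1.30845558e-03 3.11004260e+00] 14.721147794625193 [ 0.60648011 -0.28563936 -0.85149098]
(array([ -8.4 , -39.21,  -0.11]), np.float64(-0.01), np.float64(88.19))
```

View pics/w5.png

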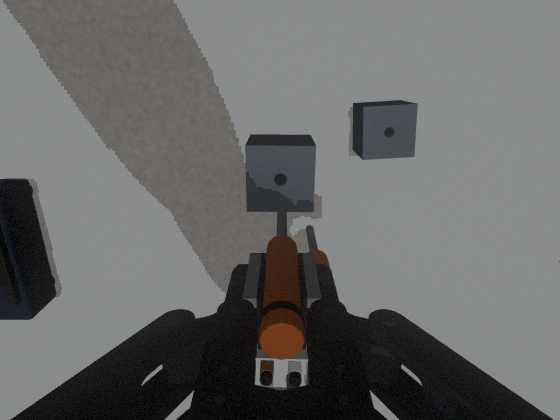

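The picture shows the stylus held upright between the pads, out of the stand, with its tip at (282,212).

Request:
{"method": "carry_out", "body": {
  "rows": [
    {"delta_pos": [-8.4,-39.2,0],"yaw": 0,"jaw": 1},
    {"delta_pos": [-8.4,-39.2,0],"yaw": 0,"jaw": 1},
    {"delta_pos": [-8.4,-39.2,0],"yaw": 0,"jaw": 1},
    {"delta_pos": [-8.4,-39.2,0],"yaw": 0,"jaw": 1},
    {"delta_pos": [-8.4,-39.2,0],"yaw": 0,"jaw": 1},
    {"delta_pos": [-8.4,-39.2,0],"yaw": 0,"jaw": 1},
    {"delta_pos": [-8.4,-39.2,0],"yaw": 0,"jaw": 1},
    {"delta_pos": [-8.4,-39.2,0],"yaw": 0,"jaw": 1},
    {"delta_pos": [-8.4,-39.2,2],"yaw": 0,"jaw": 1},
    {"delta_pos": [-8.4,-39.2,3.4],"yaw": 0,"jaw": 1},
    {"delta_pos": [-8.4,-39.2,3.4],"yaw": 0,"jaw": 1}
  ]
}}

```text
clock: 12.48
tool_pos: [546.0, -80.5, 178.0]
eef_rot: [3.141, -0.003, 3.111]
ft_force: [-0.1, -0.9, -1.0]
finger_gap: 14.3
grip_force: 58.6
```

```bash
python3 - <<'E'
from h import *
s=env.sense(); print(s["tool_pos"],s["eef_rot"],s["finger_gap"])
f,W=grab("wrist"); save(f,"pics/w6.png",(120,280,190,370),4)
X,Y,Z=W[...,0],W[...,1],W[...,2]; c=f["color"]; h=cv2.cvtColor(c,cv2.COLOR_RGB2HSV).astype(int); H,S,V=[h[...,i] for i in range(3)]
rod=(Z>98)&(Z<148)&(abs(X-547)<25)&(abs(Y+82)<14)
for z in range(100,148,6):
    m=rod&(abs(Z-z)<3); p=W[m]
    if len(p)>3: print(z,len(p),np.percentile(p,[3,50,97],axis=0)[:,:2].round(1).tolist())
v,u=np.nonzero(rod); print("rod px rows",v.min() if len(v) else None)
red=((H<8)|(H>172))&(S>110)&(V>30)&(abs(X-548)<20)&(abs(Y+82)<20)&(Z>60)&(Z<88); p=W[red]
print("red",red.sum(),np.percentile(p,[2,50,98],axis=0).round(1).tolist())
ring=red&(Z>79); print("ring",ring.sum(),cv2.minEnclosingCircle(W[ring][:,:2].astype(np.float32)), cv2.fitEllipse(W[ring][:,:2].astype(np.float32)))
E
```

```text
[545.97685643 -80.53942065 177.96935652] [ 3.14076945e+00 -2.66326629e-03  3.11099642e+00] 14.313059384074457
106 26 [[542.7, -83.4], [543.4, -80.4], [545.7, -77.6]]
112 31 [[542.7, -83.3], [543.2, -80.1], [545.2, -77.7]]
118 36 [[542.6, -83.2], [543.1, -80.7], [545.0, -77.7]]
124 37 [[542.6, -83.2], [543.1, -80.2], [544.7, -77.8]]
130 39 [[542.6, -83.1], [543.1, -80.2], [544.7, -77.9]]
136 45 [[542.8, -83.1], [543.3, -80.2], [544.6, -77.9]]
142 34 [[542.7, -83.0], [543.3, -80.7], [544.7, -78.0]]
rod px rows 209
red 475 [[534.6, -93.9, 70.9], [546.5, -81.9, 81.9], [557.7, -70.1, 83.4]]
ring 324 ((546.9740600585938, -81.84129333496094), 13.181680679321289) ((546.759033203125, -81.77061462402344), (23.28785514831543, 23.64992332458496), 107.36420440673828)
```

View pics/w6.png

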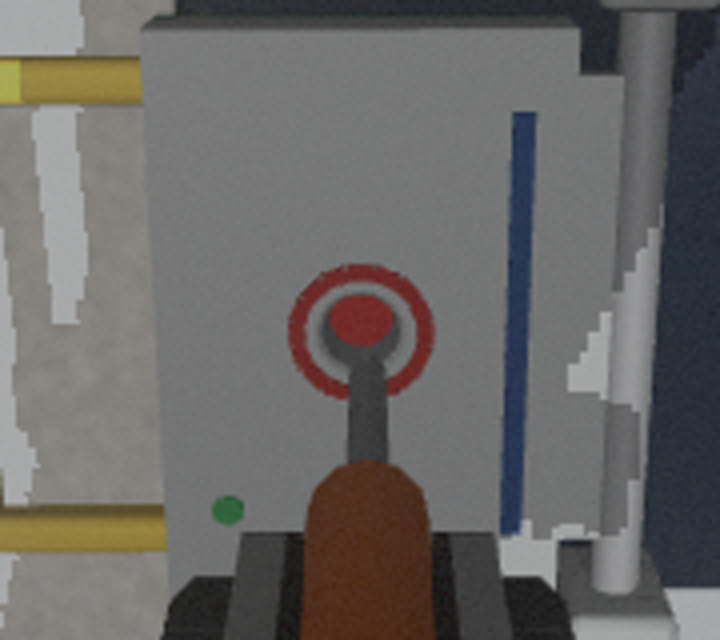

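The crop shows the tip at (365,355), just above the red ring at (361,330). It needs a shift of +1.0 mm in world x and −1.3 mm in world y.

Request:
{"method": "carry_out", "body": {
  "rows": [
    {"delta_pos": [-0.1,-0.13,0],"yaw": 0,"jaw": 1},
    {"delta_pos": [-0.1,-0.13,0],"yaw": 0,"jaw": 1},
    {"delta_pos": [-0.1,-0.13,0.8],"yaw": 0,"jaw": 1},
    {"delta_pos": [-0.1,-0.13,1.6],"yaw": 0,"jaw": 1},
    {"delta_pos": [-0.1,-0.13,2.2],"yaw": 0,"jaw": 1},
    {"delta_pos": [-0.1,-0.13,2.6],"yaw": 0,"jaw": 1},
    {"delta_pos": [-0.1,-0.13,2.6],"yaw": 0,"jaw": 1}
  ]
}}

```text
clock: 13.4
tool_pos: [547.7, -82.9, 152.9]
eef_rot: [3.141, -0.001, 3.11]
ft_force: [0.3, 0.4, -0.2]
finger_gap: 14.8
grip_force: 58.6
```

```bash
python3 - <<'E'
from h import *
s=env.sense(); print(s["tool_pos"],s["ft_force"],s["moment"])
f,W=grab("wrist")
X,Y,Z=W[...,0],W[...,1],W[...,2]
rod=(Z>88)&(Z<118)&(abs(X-547)<14)&(abs(Y+82)<10); p=W[rod]; print(rod.sum(),np.percentile(p,[2,50,98],axis=0).round(1).tolist())
E
```

```text
[547.65558082 -82.9092919  152.94282998] [ 0.25893396  0.43506257 -0.20501705] [ 0.04348077 -0.02198068  0.01251952]
201 [[544.3, -85.7, 88.6], [545.0, -82.6, 103.6], [546.7, -80.2, 117.4]]
```

Request:
{"method": "carry_out", "body": {
  "rows": [
    {"delta_pos": [0.06,0.1,0],"yaw": 0,"jaw": 1},
    {"delta_pos": [0.06,0.1,0.3],"yaw": 0,"jaw": 1},
    {"delta_pos": [0.06,0.1,0.6],"yaw": 0,"jaw": 1},
    {"delta_pos": [0.06,0.1,0.8],"yaw": 0,"jaw": 1},
    {"delta_pos": [0.06,0.1,1.0],"yaw": 0,"jaw": 1},
    {"delta_pos": [0.06,0.1,1.1],"yaw": 0,"jaw": 1},
    {"delta_pos": [0.06,0.1,1.1],"yaw": 0,"jaw": 1}
  ]
}}

```text
clock: 14.32
tool_pos: [547.3, -81.9, 142.5]
eef_rot: [-3.142, 0.0, 3.11]
ft_force: [-0.4, 0.7, 3.8]
finger_gap: 14.8
grip_force: 58.7
```

Request:
{"method": "carry_out", "body": {
  "rows": [
    {"delta_pos": [0,0,0.1],"yaw": 0,"jaw": 1},
    {"delta_pos": [0,0,0.2],"yaw": 0,"jaw": 1},
    {"delta_pos": [0,0,0.3],"yaw": 0,"jaw": 1},
    {"delta_pos": [0,0,0.35],"yaw": 0,"jaw": 1},
    {"delta_pos": [0,0,0.35],"yaw": 0,"jaw": 1}
  ]
}}

```text
clock: 14.95
tool_pos: [547.8, -82.0, 140.5]
eef_rot: [-3.141, 0.003, 3.11]
ft_force: [-3.2, 2.0, 17.5]
finger_gap: 14.6
grip_force: 60.1
```

```bash
python3 - <<'E'
from h import *
s=env.sense(); print(s["tool_pos"],s["ft_force"])
f,W=grab("wrist"); save(f,"pics/w7.png",(120,420,170,390),2.6)
c=f["color"]; h=cv2.cvtColor(c,cv2.COLOR_RGB2HSV).astype(int); H,S,V=[h[...,i] for i in range(3)]; X,Y,Z=W[...,0],W[...,1],W[...,2]
o=(H>3)&(H<18)&(S>140)&(V>60)&(abs(X-547)<15)&(abs(Y+82)<15)
t=o&(Z>175); print("top z",np.percentile(Z[t],[5,50,95]).round(1),W[t].mean(0).round(1)); print("orange z min",np.percentile(Z[o],1))
rod=(Z>88)&(Z<112)&(abs(X-547)<14)&(abs(Y+82)<10); print("rod",np.percentile(W[rod],[2,50,98],axis=0).round(1).tolist())
E
```

```text
[547.80095121 -82.00676983 140.45713941] [-3.21780467  2.04052788 17.5331409 ]
top z [179.6 185.8 186.9] [545.3 -82.1 184.8]
orange z min 120.00134072525837
rod [[544.0, -84.7, 88.4], [544.8, -82.0, 97.7], [546.2, -79.4, 106.3]]
```

View pics/w7.png

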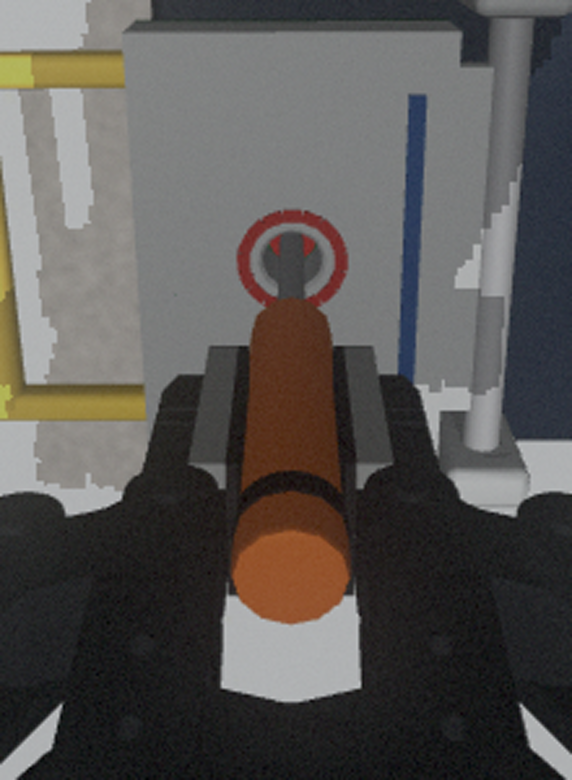

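The picture shows the rod inside the ring at (292,260), with the stylus upright. Its top is at z ≈ 186.5, so the tip is at about 66.5–67, which is full travel. I'll hold briefly to confirm it is steady.

Request:
{"method": "carry_out", "body": {
  "rows": [
    {"delta_pos": [0,0,0],"yaw": 0,"jaw": 1},
    {"delta_pos": [0,0,0],"yaw": 0,"jaw": 1},
    {"delta_pos": [0,0,0],"yaw": 0,"jaw": 1},
    {"delta_pos": [0,0,0],"yaw": 0,"jaw": 1}
  ]
}}

```text
clock: 15.5
tool_pos: [547.8, -82.0, 140.5]
eef_rot: [-3.141, 0.003, 3.11]
ft_force: [-2.1, 1.7, 18.0]
finger_gap: 14.7
grip_force: 60.1
```

```bash
python3 -c "
from workcell import env
print(env.job_done())"
```

```text
the job is handed in; nothing more can be done
None
```

The job is handed in at 15.5 s: the card lies flat with the shield side up, and the upright stylus is still held with its tip through the aperture, pressing the button at a steady 18 N; its measured depth matches full travel.

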